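# Clip down the sinker box corner by corner

### The arm

A 7-joint arm with a two-finger parallel gripper is mounted at the origin on the work surface. World frame = base frame: x ahead of the robot, y to its left, z up, the work surface at z = 0. Lengths are in m, angles in rad, forces in N, time in s.
With the tool pointing down it reaches from about 0.4 to 0.85 m from the base axis. Payload 4.5 kg.
Tool frame: the origin (TCP) lies on the centre line of the jaws, within the pads' length; the fingertips stand r.tip_extent ahead of it and the grasp point (between the pads) is the TCP (r.tip_extent is the distance from the TCP to the fingertips, in m); z points along the fingers, y is the line along which they close (so a half turn about z gives the same grasp; the last joint's range is limited). The gripper opens to 88 mm and grips with 3 to 60 N. Pads are 18 mm wide; open, the fingers measure 123 mm over their backs; the gripper's body (75 mm by 187 mm) begins 45 mm behind the grasp point.
Start: joints at [1.353, 0.689, -0.195, 1.565, 0.157, 0.902, -0.215], TCP at [0.156, -0.605, 0.258] pointing down, gripper open.
Joint ranges: [-3.01, 3.01], [-0.46, 2.08], [-1.47, 1.51], [0.13, 2.56], [-1, 4.14], [0.04, 2.09], [-2.66, 2.66]. Speed limits (rad/s): [2.57, 2.57, 3.14, 3.14, 3.14, 3.14, 3.14].

### API

Orientations are given as a unit quaternion [x, y, z, w].
In Python, from plant import sensors, vision, finish_job, r gives the robot as it stands. The module is installed in compiled form; this text tells all that it offers.
- The arm moves only by the tool step_arm, never from a script. Its argument "steps" is a list of rows, each a list of 2 entries, a list of its own where there are three numbers: the shift along the tool's x, y, z in cm, then the turn, a rotation vector about the tool's x, y, z in degrees. A call has 1 to 12 rows; each row shifts and turns the commanded pose from where the row before left it, along the tool's axes as they then stand; what a row does not reach is not made up. A row lasts 1/8 s, in which the tool goes at most 62.5 mm and 10.7 degrees, less where a joint would pass 70% of its speed; a pose out of reach is approached as far as the arm can. A call with a gripper value outside its range is refused whole. "claw" is the opening, from -1 (shut) to 1 (fully open), set as the call begins (left out, the last holds). The fingers move at their own pace and stop on an object; "grip_force" is the grip in N (left out, the last holds). Time passes only in rows, so rows that do not move let the fingers close. It gives the time, the measured TCP pose, the force, the opening and the grip force at its end, in the units of the state.
- sensors.get_state(): the state, without advancing time (a new reading comes with each control period).
- vision.snapshot(name): name is "side" or "top"; returns a dict with "img" (400x640x3 uint8, red, green, blue), "fx", "fy", "cx", "cy" (pixels), "position" and "rotation" of the camera in the world. Camera axes: x right, y down, z forward; pixel columns grow to the right and rows downward; lengths in m; the calibration is good to about 2 mm. A picture is of the moment at which its call begins. There is no depth.
- finish_job(): hands the job in; it is judged then, once.
The state is a dict: "clock": time; "q": joint angles; "qd": joint speeds; "joint_torque": joint torques, N m; "tool_pos": TCP position; "eef_rot": TCP orientation; "contact_force": force on the tool from outside, world axes, zero at the start; "moment": the same for the moment, N m; "opening": opening from 0.0 (shut) to 1.0 (fully open); "finger_force": force on a finger pad.
Only numpy, scipy, OpenCV 4.12 (cv2) and the standard library are available. Lean on these libraries where they do the work, as an engineer would, in place of code of your own. Each camera call takes 0.05 s, during which the arm holds its last target. There are 200 camera calls.

### The job

Shut the larger box, the one with four open steel clips: press each clip down flat over the rim of the lid, one at a time. So that the lid seats evenly, start with any clip, do the one at the diagonally opposite corner next, and then the remaining two.

Things in the scene. Friction and masses are not known exactly. Their poses are not given: they have to be found in the camera images.
- sinker_box: Larger white plastic box, 150 mm (own x) by 200 mm (own y), does not shift. Origin: centre of its underside, on the bench; z up; yaw within 35 degrees of its long side lying along world y. Its lid's rim is 82 mm high. A steel clip near each corner, hinged on the long sides, folds inwards over the rim. A loose bell 30 mm tall stands mid-lid. (Smaller box with two shut clips: not part of the job.)
- clip_near_left (a joint): Near left clip's angle (rad): 0 flat on the rim (its top 86 mm high), 0.4 to 0.58 at the start, 0.75 open stop. Steel plate 48 x 28 x 4 mm; hinge along the box's y at x -79, y +72, z 82 mm in the box's frame; from there it reaches along x to the middle, free end raised. Stiff hinge (0.07 N m: 3 to 10 N straight down 25 mm in from the hinge), stays as left. Diagonally across: far right.
- clip_near_right (a joint): Near right clip's angle (rad): 0 flat on the rim (its top 86 mm high), 0.4 to 0.58 at the start, 0.75 open stop. Steel plate 48 x 28 x 4 mm; hinge along the box's y at x -79, y -72, z 82 mm in the box's frame; from there it reaches along x to the middle, free end raised. Stiff hinge (0.07 N m: 3 to 10 N straight down 25 mm in from the hinge), stays as left. Diagonally across: far left.
- clip_far_left (a joint): Far left clip's angle (rad): 0 flat on the rim (its top 86 mm high), 0.4 to 0.58 at the start, 0.75 open stop. Steel plate 48 x 28 x 4 mm; hinge along the box's y at x +79, y +72, z 82 mm in the box's frame; from there it reaches along x to the middle, free end raised. Stiff hinge (0.07 N m: 3 to 10 N straight down 25 mm in from the hinge), stays as left. Diagonally across: near right.
- clip_far_right (a joint): Far right clip's angle (rad): 0 flat on the rim (its top 86 mm high), 0.4 to 0.58 at the start, 0.75 open stop. Steel plate 48 x 28 x 4 mm; hinge along the box's y at x +79, y -72, z 82 mm in the box's frame; from there it reaches along x to the middle, free end raised. Stiff hinge (0.07 N m: 3 to 10 N straight down 25 mm in from the hinge), stays as left. Diagonally across: near left.
Mind the look-alikes: they are no part of the job. Leave any yellow look-alike of the sinker_box alone.

How it is judged:
On the way, in this order (a step that is already met when the one before it is completed fails the run):
1. a first clip, any one, is down flat (within 0.17 rad) while the other three are still up (over 0.25 rad) (((value of joint clip_near_left below 0.17 rad and value of joint each of clip_near_right, clip_far_left, clip_far_right above 0.25 rad) or (value of joint clip_near_right below 0.17 rad and value of joint each of clip_near_left, clip_far_left, clip_far_right above 0.25 rad) or (value of joint clip_far_left below 0.17 rad and value of joint each of clip_near_left, clip_near_right, clip_far_right above 0.25 rad) or (value of joint clip_far_right below 0.17 rad and value of joint each of clip_near_left, clip_near_right, clip_far_left above 0.25 rad))), for 0.1 s.
2. the clip at the diagonally opposite corner is down too, the other two still up (over 0.25 rad) (((value of joint each of clip_near_left, clip_far_right below 0.17 rad and value of joint each of clip_near_right, clip_far_left above 0.25 rad) or (value of joint each of clip_near_right, clip_far_left below 0.17 rad and value of joint each of clip_near_left, clip_far_right above 0.25 rad))), for 0.1 s.
3. a third clip is down, the last one still up (over 0.25 rad) (((value of joint clip_near_left above 0.25 rad and value of joint each of clip_near_right, clip_far_left, clip_far_right below 0.17 rad) or (value of joint clip_near_right above 0.25 rad and value of joint each of clip_near_left, clip_far_left, clip_far_right below 0.17 rad) or (value of joint clip_far_left above 0.25 rad and value of joint each of clip_near_left, clip_near_right, clip_far_right below 0.17 rad) or (value of joint clip_far_right above 0.25 rad and value of joint each of clip_near_left, clip_near_right, clip_far_left below 0.17 rad))), for 0.1 s.
At the end, for the whole second after the job is handed in: All four clips of the larger box lie flat over the lid's rim, each within 0.17 rad (10 degrees) of fully shut, and stay so when let go (value of joint each of clip_near_left, clip_near_right, clip_far_left, clip_far_right below 0.17 rad); the robot touches nothing.
It fails at once if two neighbouring clips are down while the other two are still up ((value of joint each of clip_near_left, clip_near_right below 0.17 rad and value of joint each of clip_far_left, clip_far_right above 0.25 rad) or (value of joint each of clip_far_left, clip_far_right below 0.17 rad and value of joint each of clip_near_left, clip_near_right above 0.25 rad) or (value of joint each of clip_near_left, clip_far_left below 0.17 rad and value of joint each of clip_near_right, clip_far_right above 0.25 rad) or (value of joint each of clip_near_right, clip_far_right below 0.17 rad and value of joint each of clip_near_left, clip_far_left above 0.25 rad)).
It also fails if it takes over 51 s, if anything falls off the work surface, if the arm or the gripper's body presses on something with over 40 N, if the wrist force passes 120 N, or if a joint passes its speed limit or range.

## Working session

There is one attempt and no reset: what is moved stays moved. The work goes in short steps, Python scripts to look and compute and a tool call to move; the robot and the scene stay as the last step left them, time stands still between calls to the robot, and variables do not carry over. Pictures are saved under pics/ and viewed, at most 10 in all, crops included, and the job is handed in when it is done.

Besides the shell and the picture viewer there is one more tool, called after "Call:" as a command line: name --argument value ..., lists and objects as JSON in quotes. step_arm: Moves the arm, as the interface text tells. Its arguments: {"type":"object","properties":{"steps":{"type":"array"},"claw":{"type":"number"},"grip_force":{"type":"number"}},"required":["steps"]}

```bash
mkdir -p pics
python3 - <<'E'
from plant import sensors, vision, r
import cv2,pickle
for n in("top","side"):
    s=vision.snapshot(n); cv2.imwrite(f"pics/{n}0.png",s["img"][:,:,::-1]); pickle.dump(s,open(f"{n}0.pkl","wb"))
    print(n,s["fx"],s["cx"],s["cy"],s["position"],s["rotation"])
st=sensors.get_state();print(r.tip_extent,st)
E
```

```text
top 461.08300032156643 315.54162440012954 205.07778521292175 [ 0.3700653  -0.03116497  1.06080106] [ 0.70823575 -0.70269582  0.03909233 -0.05561028]
side 364.1715120005246 318.25619319312875 202.02904335359773 [0.17577725 0.46374303 0.66104252] [-0.28176166  0.88449194 -0.35436301  0.11274411]
0.019 {'clock': 0.1, 'q': array([ 1.3527863 ,  0.68987727, -0.19452763,  1.56624177,  0.15730028,
        0.90248733, -0.21509699]), 'qd': array([-0.00192586, -0.00155872,  0.00184341, -0.00270689, -0.00026914,
        0.00154603, -0.0015752 ]), 'joint_torque': array([-4.09342945e-03, -5.28505540e+01, -1.27156690e+00, -1.53836936e+01,
       -5.24747372e-02,  2.04949953e-03,  5.14331327e-05]), 'tool_pos': array([ 0.15555463, -0.60478176,  0.25700419]), 'eef_rot': array([ 9.92078731e-01,  1.25615021e-01, -1.58574785e-04, -7.95649996e-04]), 'contact_force': array([ 0.14812925, -0.16532475, -0.80255067]), 'moment': array([0.03076531, 0.01430652, 0.05537405]), 'finger_force': 0.0, 'opening': 0.9949376587872765}
```

View pics/top0.png

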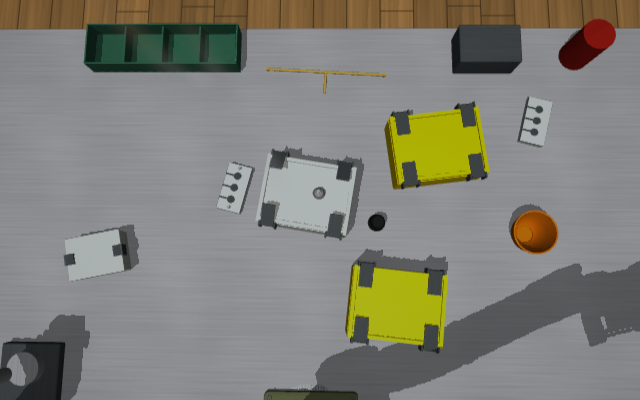

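View pics/side0.png

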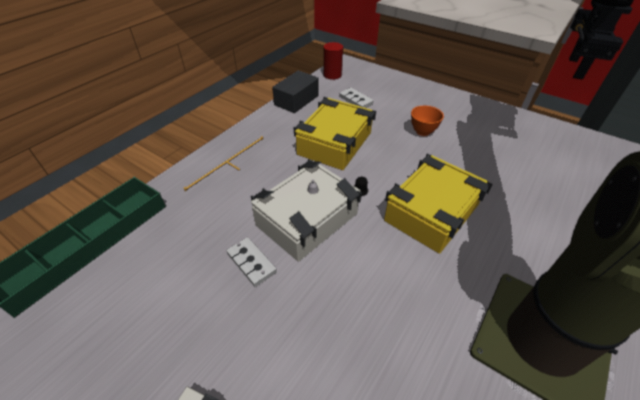

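Top view: the white box at (308,194) has four raised dark clips and a bell, so it fits the description. The small white box at (97,254) has two clips, and the yellow boxes at (437,146) and (397,305) are look-alikes. I'll confirm in a crop.

Run:
```python
import cv2
im=cv2.imread("pics/top0.png")[135:250,240:380]
cv2.imwrite("pics/crop0.png",cv2.resize(im,None,fx=5,fy=5,interpolation=cv2.INTER_CUBIC))
```

```text
(no output)
```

View pics/crop0.png

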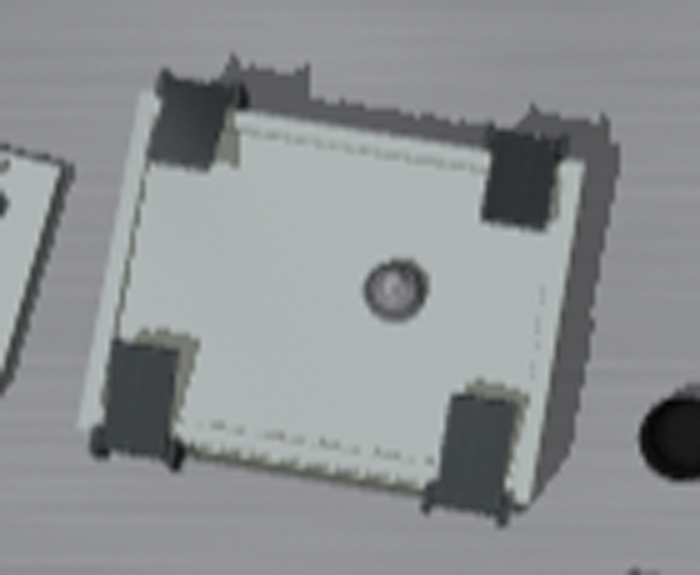

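The crop shows four raised clips and the bell, which confirms the box. Hinge midpoints in the crop: FL (202,88), FR (529,138), NL (138,450), NR (466,513).

```bash
cat > h.py <<'E'
import numpy as np,pickle
from scipy.spatial.transform import Rotation as R
from scipy.optimize import least_squares
def cam(s):
    q=np.array(s["rotation"]); return R.from_quat(q) if q.size==4 else R.from_matrix(q)
def ray(s,u,v,z):
    d=cam(s).apply([(u-s["cx"])/s["fx"],(v-s["cy"])/s["fy"],1]);p=np.array(s["position"])
    return p+d*(z-p[2])/d[2]
def proj(s,P):
    c=cam(s).inv().apply(np.array(P)-s["position"]);return c[:2]/c[2]*s["fx"]+[s["cx"],s["cy"]]
loc={"FL":(.079,.072),"FR":(.079,-.072),"NL":(-.079,.072),"NR":(-.079,-.072)}
def box2w(b,p): 
    c,s=np.cos(b[2]),np.sin(b[2]);return np.array([b[0]+c*p[0]-s*p[1],b[1]+s*p[0]+c*p[1]])
def press(b,k,d=.03):
    x,y=loc[k];return box2w(b,(x-np.sign(x)*d,y))
def shift(st,xyz): # cm in tool axes
    return R.from_quat(st["eef_rot"]).inv().apply(np.array(xyz)-st["tool_pos"])*100
E
python3 - <<'E'
from h import *
from plant import sensors
s=pickle.load(open("top0.pkl","rb"))
px={"FL":(202,88),"FR":(529,138),"NL":(138,450),"NR":(466,513)}
W={k:ray(s,240+u/5-.4,135+v/5-.4,.082)[:2] for k,(u,v) in px.items()}
f=least_squares(lambda b:np.concatenate([box2w(b,loc[k])-W[k] for k in W]),[.4,0,0])
print(f.x,np.degrees(f.x[2]),f.fun*1000)
np.save("box.npy",f.x)
for k in loc:print(k,press(f.x,k))
st=sensors.get_state();print(R.from_quat(st["eef_rot"]).as_matrix().round(3))
print("bell",ray(s,240+395/5,135+290/5,.1))
for w in[(.38,-.38,.23),(*press(f.x,"NR"),.16)]:print(shift(st,w))
E
```

```text
[ 0.52666942  0.01247365 -0.16121288] -9.236817378183424 [-1.61624297 -0.11819733 -3.03835609  0.17604113  0.98854631  0.97526235
  3.66605276 -1.03310615]
FL [0.58659117 0.07567479]
FR [ 0.56347694 -0.066458  ]
NL [0.4898619  0.09140531]
NR [ 0.46674767 -0.05072749]
[[ 0.968  0.249 -0.001]
 [ 0.249 -0.968  0.002]
 [-0.    -0.002 -1.   ]]
bell [ 0.52531926 -0.01511393  0.1       ]
[ 27.33900114 -16.17033465   2.72345738]
[ 43.94760648 -45.88499072   9.76965506]
```

Call:
step_arm --steps '[[[3.4,-2.0,0],[0,0,0]],[[3.4,-2.0,0],[0,0,0]],[[3.4,-2.0,0],[0,0,0]],[[3.4,-2.0,0],[0,0,0]],[[3.4,-2.0,0],[0,0,0]],[[3.4,-2.0,0],[0,0,0]],[[3.4,-2.0,0],[0,0,0]],[[3.4,-2.0,0],[0,0,0]],[[0,0,0],[0,0,8]],[[0,0,0],[0,0,8]],[[0,0,0],[0,0,7.6]],[[0,0,0],[0,0,0]]]' --claw -1 --grip_force 10

```text
clock: 1.6
tool_pos: [0.3792, -0.3823, 0.2575]
eef_rot: [0.997, -0.079, -0.0, -0.0]
contact_force: [-0.3, 1.3, 0.1]
opening: 0.008
finger_force: 0.0
```

Run:
```python
from h import *
from plant import sensors
st=sensors.get_state();b=np.load("box.npy");M=R.from_quat(st["eef_rot"]).as_matrix()
print(st["tool_pos"],np.degrees(np.arctan2(M[1,0],M[0,0])),M[:,2],st["clock"],st["contact_force"],st["opening"])
print(shift(st,(*press(b,"NR"),.18)))
```

```text
[ 0.37921646 -0.38234066  0.25747563] -9.078506766042466 [-7.69695460e-04  1.04289428e-04 -9.99999698e-01] 1.6 [-0.25713043  1.296496    0.12402682] 0.007715016209001372
[  3.41704032 -34.12718525   7.74428156]
```

Call:
step_arm --steps '[[[0.34,-3.41,0],[0,0,0]],[[0.34,-3.41,0],[0,0,0]],[[0.34,-3.41,0],[0,0,0]],[[0.34,-3.41,0],[0,0,0]],[[0.34,-3.41,0],[0,0,0]],[[0.34,-3.41,0.5],[0,0,0]],[[0.34,-3.41,1.5],[0,0,0]],[[0.34,-3.41,1.5],[0,0,0]],[[0.34,-3.41,1.5],[0,0,0]],[[0.34,-3.41,1.5],[0,0,0]],[[0,0,1.2],[0,0,0]],[[0,0,0],[0,0,0]]]'

```text
clock: 3.1
tool_pos: [0.4664, -0.0521, 0.18]
eef_rot: [0.997, -0.08, -0.001, 0.0]
contact_force: [-0.2, -0.6, -0.0]
opening: 0.007
finger_force: 0.0
```

Run:
```python
from h import *
from plant import sensors,vision
import cv2
st=sensors.get_state();b=np.load("box.npy")
print(st["tool_pos"],st["contact_force"],shift(st,(*press(b,"NR"),.105)))
t=vision.snapshot("top")["img"][130:260,230:390,::-1];s=vision.snapshot("side")["img"][120:280,220:400,::-1]
a=cv2.resize(t,(480,390),interpolation=cv2.INTER_CUBIC);c=cv2.resize(s,(439,390))[:,:320]
cv2.imwrite("pics/a1.png",np.hstack([a,c]))
```

```text
[ 0.46638167 -0.05209689  0.18001469] [-0.21228367 -0.61582096 -0.02827017] [ 0.03061904 -0.14730165  7.50129998]
```

View pics/a1.png

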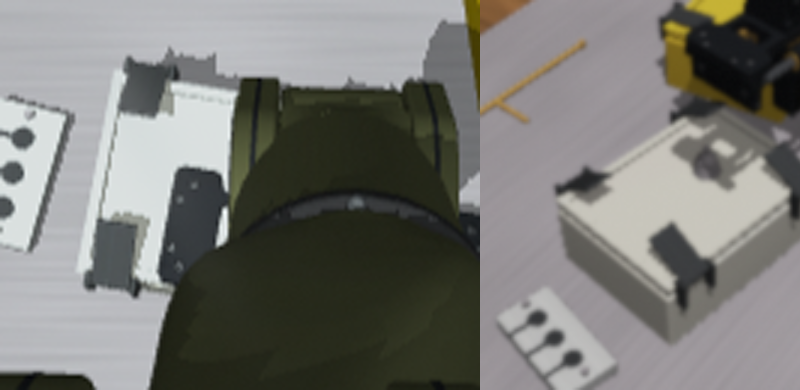

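The tool stands above the near-right clip, and the body clears the bell and the other clips. Pressing NR.

Call:
step_arm --steps '[[[0,0,1.2],[0,0,0]],[[0,0,1.2],[0,0,0]],[[0,0,1.2],[0,0,0]],[[0,0,0.8],[0,0,0]],[[0,0,0.6],[0,0,0]],[[0,0,0.6],[0,0,0]],[[0,0,0.5],[0,0,0]],[[0,0,0.5],[0,0,0]],[[0,0,0.4],[0,0,0]],[[0,0,0.2],[0,0,0]],[[0,0,0],[0,0,0]]]'

```text
clock: 4.58
tool_pos: [0.4668, -0.0513, 0.1085]
eef_rot: [0.997, -0.08, -0.001, 0.0]
contact_force: [-0.1, 1.2, 0.0]
opening: 0.003
finger_force: 0.1
```

Call:
step_arm --steps '[[[0,0,0.2],[0,0,0]],[[0,0,0.2],[0,0,0]],[[0,0,0.1],[0,0,0]],[[0,0,0],[0,0,0]]]'

```text
clock: 5.08
tool_pos: [0.4672, -0.0514, 0.105]
eef_rot: [0.997, -0.08, 0.001, 0.0]
contact_force: [-2.0, 0.0, 18.6]
opening: 0.01
finger_force: 9.4
```

Call:
step_arm --steps '[[[0,0,-1.5],[0,0,0]],[[0,0,-3],[0,0,0]],[[0,0,-3],[0,0,0]],[[2.45,-3.6,0],[0,0,0]],[[2.45,-3.6,0],[0,0,0]],[[2.45,-3.6,0],[0,0,0]],[[2.45,-3.6,0],[0,0,0]],[[0,0,0],[0,0,0]],[[0,0,0],[0,0,0]]]'

```text
clock: 6.2
tool_pos: [0.5858, 0.0743, 0.1784]
eef_rot: [0.997, -0.08, -0.001, 0.001]
contact_force: [-0.6, -0.7, -0.7]
opening: 0.005
finger_force: 0.0
```

Run:
```python
from h import *
from plant import sensors,vision
import cv2
st=sensors.get_state();b=np.load("box.npy")
print(st["tool_pos"],st["contact_force"],shift(st,(*press(b,"FL"),.105)))
t=vision.snapshot("top")["img"][130:260,230:390,::-1];s=vision.snapshot("side")["img"][120:280,220:400,::-1]
a=cv2.resize(t,(480,390),interpolation=cv2.INTER_CUBIC);c=cv2.resize(s,(439,390))[:,:320]
cv2.imwrite("pics/a2.png",np.hstack([a,c]))
```

```text
[0.58576195 0.07427145 0.17839939] [-0.59136661 -0.71141392 -0.68509302] [ 0.07338211 -0.16304932  7.33957065]
```

View pics/a2.png

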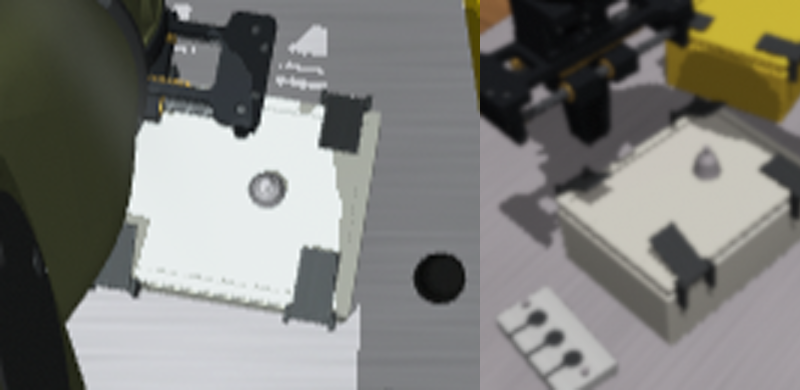

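NR (315,285) now lies flat with no shadow under it, and the bell and the other clips are unchanged. Next is the diagonal one, FL.

Call:
step_arm --steps '[[[0,-0.1,1.2],[0,0,0]],[[0,0,1.2],[0,0,0]],[[0,0,1.2],[0,0,0]],[[0,0,0.8],[0,0,0]],[[0,0,0.6],[0,0,0]],[[0,0,0.6],[0,0,0]],[[0,0,0.5],[0,0,0]],[[0,0,0.4],[0,0,0]],[[0,0,0.4],[0,0,0]],[[0,0,0.2],[0,0,0]],[[0,0,0.2],[0,0,0]],[[0,0,0],[0,0,0]]]'

```text
clock: 7.8
tool_pos: [0.5874, 0.0761, 0.1056]
eef_rot: [0.997, -0.08, 0.0, 0.0]
contact_force: [0.3, -0.2, 0.4]
opening: 0.003
finger_force: 0.0
```

Call:
step_arm --steps '[[[0,0,0.1],[0,0,0]],[[0,0,0.1],[0,0,0]],[[0,0,0],[0,0,0]]]'

```text
clock: 8.18
tool_pos: [0.5875, 0.0761, 0.1052]
eef_rot: [0.997, -0.08, 0.001, -0.0]
contact_force: [-2.4, -0.5, 12.2]
opening: 0.003
finger_force: 5.9
```

FL bottomed out at the same height with a firm 12 N. Lifting and moving over NL.

Call:
step_arm --steps '[[[0,0,-1.5],[0,0,0]],[[0,0,-3],[0,0,0]],[[0,0,-3],[0,0,0]],[[-2.45,0,0],[0,0,0]],[[-2.45,0,0],[0,0,0]],[[-2.45,0,0],[0,0,0]],[[-2.45,0,0],[0,0,0]],[[0,0,0],[0,0,0]],[[0,0,0],[0,0,0]]]'

```text
clock: 9.3
tool_pos: [0.4919, 0.0917, 0.1792]
eef_rot: [0.997, -0.08, 0.001, -0.0]
contact_force: [0.7, 0.2, 0.7]
opening: 0.009
finger_force: 0.0
```

Run:
```python
from h import *
from plant import sensors,vision
import cv2
st=sensors.get_state();b=np.load("box.npy")
print(st["tool_pos"],st["contact_force"],shift(st,(*press(b,"NL"),.105)))
t=vision.snapshot("top")["img"][130:260,230:390,::-1];s=vision.snapshot("side")["img"][120:280,220:400,::-1]
a=cv2.resize(t,(480,390),interpolation=cv2.INTER_CUBIC);c=cv2.resize(s,(439,390))[:,:320]
cv2.imwrite("pics/a3.png",np.hstack([a,c]))
```

```text
[0.49192924 0.09174662 0.17915239] [0.72473422 0.16279161 0.67792596] [-0.21688485  0.07097672  7.41468812]
```

View pics/a3.png

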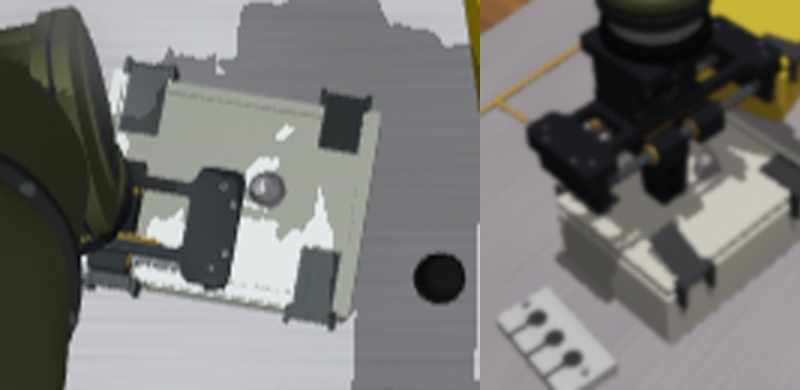

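FL (145,100) is flat, and FR (345,120) and NL are still up. Pressing NL.

Call:
step_arm --steps '[[[-0.2,0,1.2],[0,0,0]],[[0,0,1.2],[0,0,0]],[[0,0,1.2],[0,0,0]],[[0,0,0.8],[0,0,0]],[[0,0,0.6],[0,0,0]],[[0,0,0.6],[0,0,0]],[[0,0,0.5],[0,0,0]],[[0,0,0.4],[0,0,0]],[[0,0,0.4],[0,0,0]],[[0,0,0.3],[0,0,0]],[[0,0,0.3],[0,0,0]],[[0,0,0],[0,0,0]]]'

```text
clock: 10.9
tool_pos: [0.4889, 0.0922, 0.1051]
eef_rot: [0.997, -0.08, 0.001, -0.0]
contact_force: [-0.2, 0.1, 17.3]
opening: 0.005
finger_force: 8.8
```

NL is flat, with 17 N at the same height. Now the last one, FR: lift and move +9.8 in x and +14.4 in y.

Call:
step_arm --steps '[[[0,0,-1.5],[0,0,0]],[[0,0,-3],[0,0,0]],[[0,0,-3],[0,0,0]],[[2.45,3.6,0],[0,0,0]],[[2.45,3.6,0],[0,0,0]],[[2.45,3.6,0],[0,0,0]],[[2.45,3.6,0],[0,0,0]],[[0,0,0],[0,0,0]],[[0,0,0],[0,0,0]]]'

```text
clock: 12.02
tool_pos: [0.5611, -0.0647, 0.1784]
eef_rot: [0.997, -0.08, -0.001, -0.0]
contact_force: [0.2, 0.5, -0.3]
opening: 0.002
finger_force: 0.0
```

Run:
```python
from h import *
from plant import sensors,vision
import cv2
st=sensors.get_state();b=np.load("box.npy")
print(st["tool_pos"],st["contact_force"],shift(st,(*press(b,"FR"),.105)))
t=vision.snapshot("top")["img"][130:260,230:390,::-1];s=vision.snapshot("side")["img"][120:280,220:400,::-1]
a=cv2.resize(t,(480,390),interpolation=cv2.INTER_CUBIC);c=cv2.resize(s,(439,390))[:,:320]
cv2.imwrite("pics/a4.png",np.hstack([a,c]))
```

```text
[ 0.56109574 -0.06473374  0.17838928] [ 0.16536161  0.47574148 -0.26898621] [0.27889986 0.13741345 7.33823021]
```

View pics/a4.png

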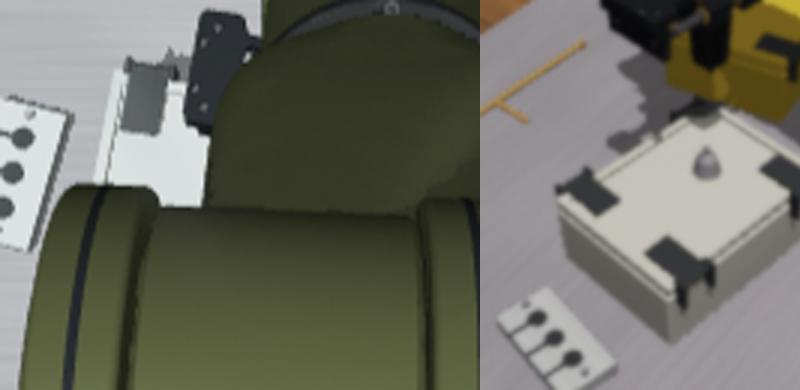

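The side view shows FL, NL and NR flat. Pressing FR; the body stays at about 150 mm, above the yellow box.

Call:
step_arm --steps '[[[0.2,0.1,1.2],[0,0,0]],[[0,0,1.2],[0,0,0]],[[0,0,1.2],[0,0,0]],[[0,0,0.8],[0,0,0]],[[0,0,0.6],[0,0,0]],[[0,0,0.6],[0,0,0]],[[0,0,0.5],[0,0,0]],[[0,0,0.4],[0,0,0]],[[0,0,0.4],[0,0,0]],[[0,0,0.3],[0,0,0]],[[0,0,0.2],[0,0,0]],[[0,0,0],[0,0,0]]]'

```text
clock: 13.62
tool_pos: [0.5637, -0.0669, 0.1053]
eef_rot: [0.997, -0.08, -0.0, 0.0]
contact_force: [-2.4, 1.0, 8.0]
opening: 0.006
finger_force: 3.8
```

Call:
step_arm --steps '[[[0,0,0.1],[0,0,0]],[[0,0,0],[0,0,0]],[[0,0,-1.5],[0,0,0]],[[0,0,-3],[0,0,0]],[[0,0,-4],[0,0,0]],[[0,0,-4],[0,0,0]],[[0,0,0],[0,0,0]],[[0,0,0],[0,0,0]]]'

```text
clock: 14.62
tool_pos: [0.5638, -0.0669, 0.2286]
eef_rot: [0.997, -0.08, -0.0, 0.0]
contact_force: [-0.8, 0.4, -0.3]
opening: 0.006
finger_force: 0.0
```

Run:
```python
from plant import sensors,vision
import cv2
st=sensors.get_state();print(st["tool_pos"],st["contact_force"])
s=vision.snapshot("side")["img"][120:280,220:400,::-1]
cv2.imwrite("pics/a5.png",cv2.resize(s,None,fx=3.5,fy=3.5,interpolation=cv2.INTER_CUBIC))
```

```text
[ 0.56380928 -0.06693516  0.22855073] [-0.75489358  0.38375561 -0.30310794]
```

View pics/a5.png

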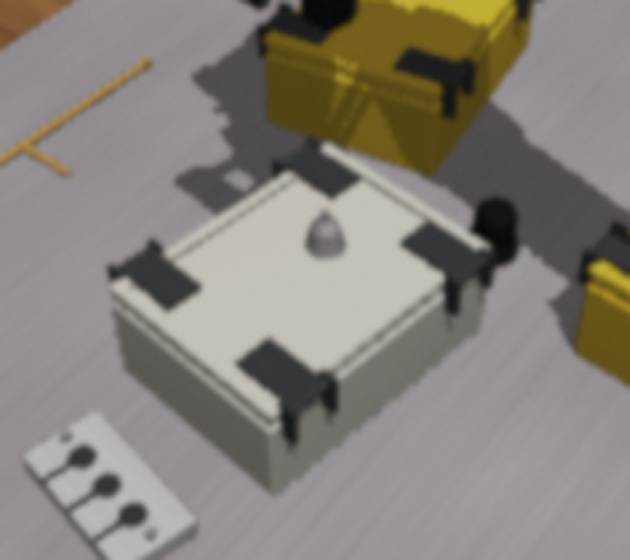

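All four clips (320,170), (445,250), (160,275) and (285,370) lie flat, the bell is still standing, and the arm is clear.

```bash
python3 -c "
from plant import finish_job;print(finish_job())"
```

```text
the job is handed in; nothing more can be done
None
```

All four clips of the larger white box were pressed flat in the order near right, far left, near left, far right. The last picture shows all four flat and the arm clear; the job was handed in at about 15 s, and no verdict was returned.

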